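# Comb the scattered bars into two tight rows

### The job

Take the pin rake from its stand and comb the six scattered square bars in the two-bay tray towards the closed end, until in each bay the three bars lie parallel, side by side, tight against the steel stop and each other. Press both rows home together, gently: about 14 N in all, shared by the two rows and never more than 12 N on one bar, touching the bars only with the rake. Then set the rake back in its stand and let go, leaving the screw box, clamp and knife alone.

Things in the scene. Friction and masses are not known exactly. Their poses are not given: they have to be found in the camera images.
- tray: fixed plywood tray, 230 (x) by 216 (y) mm. Origin: centre of its underside on the bench; floor 6 mm above it. Three rails along x, 8 wide, tops 20 mm above the bench, at y = -104, 0, +104 make two bays 96 wide. Open at -x. Towards +x a dark steel stop, top 28 mm above the bench, crosses both bays; it is set differently each time, its face (towards -x) at x = 69 to 93 mm, unmeasured, and does not yield.
- stand: fixed rake stand, 70 (x) by 260 (y) mm, open at the top. Origin: centre of its underside. Two forked cheeks at y = -111 and +111 mm, each 24 mm long in y, carry the ends of the rake's head: seats 34 mm above the bench, slot 34 mm wide in x between 10 mm high lips.
- rake: wooden rake, 0.22 kg, symmetric, in the stand: centred, axes along the stand's. Origin: middle of the line of pin tips, its lowest points (10 mm above the bench in the stand); z up. Head 22 (x) by 236 (y), z = 24 to 42. Grip block on its middle, 22 (x) by 70 (y), up to z = 78: grasp across the 22. Eight steel pins, 6 diameter, z = 0 to 24, at y = +-16, +-40, +-64, +-88 mm: four to a bay.
- bar0: loose square aluminium bar, 12 (x) by 80 (y) by 12 mm, about 31 g; origin centre of underside. In the tray's +y bay, nearest the stop, within 0.35 rad of the tray's y; all bars lie between tray x = -78 and +69 mm. All six slide with 1 to 3 N in all (a few more if a bar rubs a rail); once the rows are solid on the stop it climbs some 2 to 5 N per mm; a moment about the vertical shows one row taking more.
- bar1: bar like bar0, same bay, farther from the stop
- bar2: bar like bar0, same bay, farthest from the stop
- bar3: bar like bar0, in the bay at -y, nearest the stop
- bar4: bar like bar0, in the bay at -y, the middle one
- bar5: bar like bar0, in the bay at -y, farthest from the stop
- screw_box: bystander: open wooden box of screws, 130 x 85 x 45 mm, origin centre of underside; leave alone
- clamp: bystander: bar clamp lying flat, 250 x 95 x 22 mm, origin on its bar; leave alone
- knife: bystander: closed orange utility knife, 170 x 26 x 23 mm, origin centre of underside; leave alone
There are look-alikes about, which are no part of the job. What is shaped like the bar5 but green or purple is not meant.

How it is judged:
On the way, in this order (a step that is already met when the one before it is completed fails the run):
1. the rake is lifted clear of its stand (z of rake in the frame of stand above 0.04 m), for 0.1 s.
2. the bars lie in their two tight rows, and both rows are pressed on the stop with 2.5 N or more each (z of each of bar0, bar1, bar2, bar3, bar4, bar5 in the frame of tray below 0.01 m and angle between the y axis of each of bar0, bar1, bar2, bar3, bar4, bar5 and the y axis of tray, either way round below 0.05 rad and y of each of bar0, bar1, bar2 in the frame of tray above 0 m and x of each of bar0, bar3 in the frame of tray above 0.0605 m and x of each of bar1, bar4 in the frame of tray above 0.0485 m and x of bar1 in the frame of bar0 above -0.0135 m and x of each of bar2, bar5 in the frame of tray above 0.0365 m and x of bar2 in the frame of bar0 above -0.0265 m and y of each of bar3, bar4, bar5 in the frame of tray below 0 m and x of bar4 in the frame of bar3 above -0.0135 m and x of bar5 in the frame of bar3 above -0.0265 m and contact force between tray and bar0 above 2.5 N and contact force between tray and bar3 above 2.5 N), for 0.1 s.
At the end, for the whole second after the job is handed in: In each bay the three bars lie flat, within 0.05 rad of the stop's line, in order, row gaps 1.5 mm at most between neighbours and 2.5 mm in all, still up at the stop's end; the rake sits in its stand (4 mm in height, 15 mm in place, 0.12 rad), released; all at rest (z of each of bar0, bar1, bar2, bar3, bar4, bar5 in the frame of tray below 0.01 m and angle between the y axis of each of bar0, bar1, bar2, bar3, bar4, bar5 and the y axis of tray, either way round below 0.05 rad and y of each of bar0, bar1, bar2 in the frame of tray above 0 m and x of each of bar0, bar3 in the frame of tray above 0.0605 m and x of each of bar1, bar4 in the frame of tray above 0.0485 m and x of bar1 in the frame of bar0 above -0.0135 m and x of each of bar2, bar5 in the frame of tray above 0.0365 m and x of bar2 in the frame of bar0 above -0.0265 m and y of each of bar3, bar4, bar5 in the frame of tray below 0 m and x of bar4 in the frame of bar3 above -0.0135 m and x of bar5 in the frame of bar3 above -0.0265 m and z of rake in the frame of stand below 0.014 m and horizontal distance between rake and stand below 0.015 m and angle between the y axis of rake and the y axis of stand, either way round below 0.12 rad and angle between rake's own z axis and vertical below 0.1 rad and linear speed of each of rake, bar0, bar1, bar2, bar3, bar4, bar5 below 0.01 m/s); the robot touches nothing.
It fails at once if the rake pushes a bar with more than 12 N (contact force between rake and bar0 above 12 N or contact force between rake and bar1 above 12 N or contact force between rake and bar2 above 12 N or contact force between rake and bar3 above 12 N or contact force between rake and bar4 above 12 N or contact force between rake and bar5 above 12 N).
It fails at once if the gripper or arm touches a bar (contact force between any of the fingers, the arm and bar0 above 0.5 N or contact force between any of the fingers, the arm and bar1 above 0.5 N or contact force between any of the fingers, the arm and bar2 above 0.5 N or contact force between any of the fingers, the arm and bar3 above 0.5 N or contact force between any of the fingers, the arm and bar4 above 0.5 N or contact force between any of the fingers, the arm and bar5 above 0.5 N).
It fails at once if the screw box, clamp or knife is disturbed (moved 15 mm) (distance of any of screw_box, clamp, knife from where it was at the start of the episode above 0.015 m).
It also fails if it takes over 72 s, if anything falls off the work surface, if the arm or the gripper's body presses on something with over 40 N, if the wrist force passes 120 N, or if a joint passes its speed limit or range.

### The arm

A 6-joint arm with a two-finger parallel gripper is mounted at the origin on the work surface. World frame = base frame: x ahead of the robot, y to its left, z up, the work surface at z = 0. Lengths are in m, angles in rad, forces in N, time in s.
With the tool pointing down it reaches from about 0.425 to 0.95 m from the base axis. Payload 3.5 kg.
Tool frame: the origin (TCP) lies on the centre line of the jaws, within the pads' length; the fingertips stand 17 mm ahead of it and the grasp point (between the pads) lies 2 mm behind it; z points along the fingers, y is the line along which they close (so a half turn about z gives the same grasp; the last joint's range is limited). The gripper opens to 85 mm and grips with 20 to 120 N. Pads are 22 mm wide; open, the fingers measure 114 mm over their backs; the gripper's body (76 mm by 85 mm) begins 54 mm behind the grasp point. The pads swing forward as they close: fully open they stand 13 mm farther back than shut.
Start: joints at [-0.15, 0.286, 1.577, -0, 1.279, -0.15], TCP at [0.675, 0, 0.248] pointing down, gripper open.
Joint ranges: [-2.77, 2.77], [-0.9, 2.22], [0.21, 2.48], [-1.53, 4.67], [0.24, 2.81], [-2.84, 2.84]. Speed limits (rad/s): [2.79, 2.79, 3.14, 3.14, 3.14, 3.14].

### API

Orientations are given as a unit quaternion [x, y, z, w].
In Python, from plant import ctrl gives the robot as it stands. The module is installed in compiled form; this text tells all that it offers.
- The arm moves only by the tool drive_tool, never from a script. Its argument "moves" is a list of rows, each a list of 3 entries, a list of its own where there are three numbers: the turn, a rotation vector about the tool's x, y, z in rad, then the shift along the tool's x, y, z in m, then the finger opening in m, from 0 to 0.0854. A call has 1 to 5 rows; each row shifts and turns the commanded pose from where the row before left it, along the tool's axes as they then stand; what a row does not reach is not made up. A row lasts 1/8 s, in which the tool goes at most 62.5 mm and 10.7 degrees, less where a joint would pass 70% of its speed; a pose out of reach is approached as far as the arm can. A call with a gripper value outside its range is refused whole. The fingers move at their own pace and stop on an object; "grip_force" is the grip in N (left out, the last holds). Time passes only in rows, so rows that do not move let the fingers close. It gives the time, the measured TCP pose, the force, the opening and the grip force at its end, in the units of the state.
- ctrl.get_state(): the state, without advancing time (a new reading comes with each control period).
- ctrl.read_camera(name): name is "scene" or "side" or "wrist"; returns a dict with "image" (480x640x3 uint8, red, green, blue), "fx", "fy", "cx", "cy" (pixels), "R" (3x3) and "t" (3): a world point X has camera coordinates R X + t. Camera axes: x right, y down, z forward; pixel columns grow to the right and rows downward; lengths in m; the calibration is good to about 2 mm. The wrist camera is an equidistant fisheye: a pixel r from the principal point sees the ray r / f radians off the axis. A picture is of the moment at which its call begins. There is no depth.
- ctrl.sign_off(): hands the job in; it is judged then, once.
The state is a dict: "time": time; "qpos": joint angles; "dq": joint speeds; "joint_efforts": joint torques, N m; "eef_pos": TCP position; "tcp_rot": TCP orientation; "contact_force": force on the tool from outside, world axes, zero at the start; "wrist_torque": the same for the moment, N m; "opening": opening from 0.0 (shut) to 1.0 (fully open); "finger_force": force on a finger pad.
Only numpy, scipy, OpenCV 4.12 (cv2) and the standard library are available. Lean on these libraries where they do the work, as an engineer would, in place of code of your own. Each camera call takes 0.05 s, during which the arm holds its last target. There are 200 camera calls.

## Working session

There is one attempt and no reset: what is moved stays moved. The work goes in short steps, Python scripts to look and compute and a tool call to move; the robot and the scene stay as the last step left them, time stands still between calls to the robot, and variables do not carry over. Pictures are saved under pics/ and viewed, at most 13 in all, crops included, and the job is handed in when it is done.

Besides the shell and the picture viewer there is one more tool, called as name([rows], argument=value, ...), one row to a line, values as JSON. drive_tool: Moves the arm, as the interface text tells. Its arguments: {"type":"object","properties":{"moves":{"type":"array","items":{"type":"array"}},"grip_force":{"type":"number"}},"required":["moves"]}

```bash
mkdir -p pics
cat > h.py <<'E'
import numpy as np, cv2
from plant import ctrl
def grab(n,f=None):
    c=ctrl.read_camera(n)
    if f: cv2.imwrite(f'pics/{f}.png',c['image'][:,:,::-1])
    return c
def ray(c,u,v):
    R=np.array(c['R']);t=np.array(c['t'])
    if c.get('fish'):
        d=np.array([(u-c['cx']),(v-c['cy'])]);r=np.hypot(*d);th=r/c['fx']
        k=np.array([*(d/max(r,1e-9)*np.sin(th)),np.cos(th)])
    else: k=np.array([(u-c['cx'])/c['fx'],(v-c['cy'])/c['fy'],1])
    return -R.T@t, R.T@k
def onplane(c,u,v,z):
    o,d=ray(c,u,v); return o+d*(z-o[2])/d[2]
def proj(c,X):
    p=np.array(c['R'])@np.array(X)+np.array(c['t'])
    if c.get('fish'):
        r=np.hypot(p[0],p[1]);th=np.arctan2(r,p[2]);return c['cx']+c['fx']*th*p[0]/r,c['cy']+c['fy']*th*p[1]/r
    return c['cx']+c['fx']*p[0]/p[2],c['cy']+c['fy']*p[1]/p[2]
E
python3 - <<'E'
from h import *
for n in('scene','side','wrist'):
    c=grab(n,n+'0'); print(n,c['fx'],c['cx'],c['cy'],(-np.array(c['R']).T@c['t']).round(3),np.array(c['R']).round(2).tolist())
a=cv2.imread('pics/scene0.png');
s=ctrl.get_state();print(s['time'],s['tcp_rot'],s['contact_force'],s['wrist_torque'])
E
```

```text
scene 441.0884079321538 314.30731211123964 235.69158361809244 [1.009 0.68  0.601] [[-0.83, 0.56, 0.01], [0.31, 0.47, -0.83], [-0.46, -0.69, -0.56]]
side 592.6442539988774 315.79276452916287 232.1656204612151 [ 0.081 -0.668  1.086] [[0.8, -0.6, -0.02], [-0.47, -0.61, -0.63], [0.37, 0.51, -0.77]]
wrist 371.64829954431775 322.0489749211549 241.32637570874257 [0.674 0.079 0.374] [[1.0, 0.0, -0.0], [0.0, -0.95, 0.31], [-0.0, -0.31, -0.95]]
0.15 [ 7.07092935e-01  7.07119995e-01 -5.70654509e-04 -7.53722802e-04] [1.52000602 0.38459875 0.16722841] [-0.02454121 -0.05514699  0.04711586]
```

View pics/scene0.png

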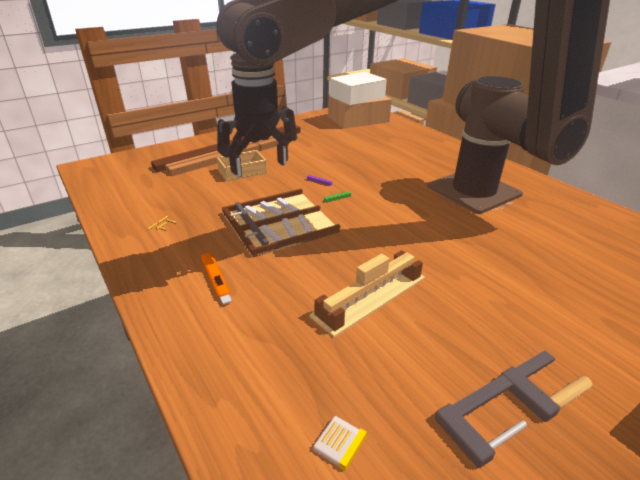

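View pics/wrist0.png

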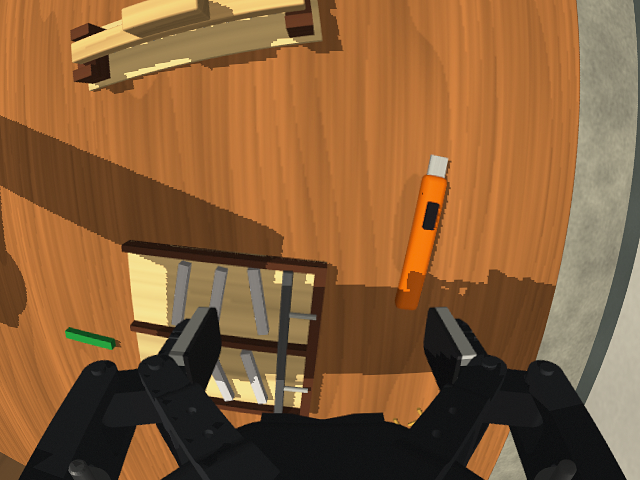

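The wrist view shows the tray at about (225,330), with its closed end to the right (+x). The stand is top left at about (195,30), the knife at (425,230) and a green look-alike at (90,338). The scene view shows the rake in its stand at (370,285).

View pics/side0.png

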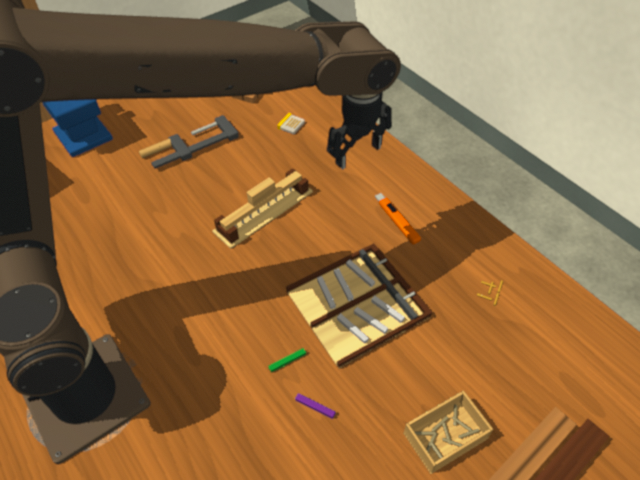

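The side view shows the tray corners at about (374,247), (431,312), (342,363) and (288,290). The rake grip is at about (262,188), and the green and purple look-alikes lie outside the tray.

```bash
python3 - <<'E'
from h import *
c=grab('side');w=grab('wrist');w['fish']=1;s=grab('scene')
print('side tray corners')
for p in[(374,247),(431,312),(342,363),(288,290)]:print(onplane(c,*p,.02).round(4))
print('wrist tray corners')
for p in[(124,243),(327,264)]:print(onplane(w,*p,.02).round(4))
print('stop face wrist z.028',[onplane(w,*p,.028).round(4) for p in[(284,272),(276,410)]])
print('head ends side z.052', [onplane(c,*p,.052).round(4) for p in[(219,218),(307,177)]])
print('stand base side', [onplane(c,*p,.003).round(4) for p in[(232,245),(319,191)]])
print('stand base scene', [onplane(s,*p,.003).round(4) for p in[(333,328),(424,276)]])
print('grip top scene', [onplane(s,*p,.088).round(4) for p in[(357,268),(372,277),(389,262),(375,255)]])
print('grip top side', [onplane(c,*p,.088).round(4) for p in[(247,190),(270,177),(276,184),(252,196)]])
E
python3 - <<'E'
import cv2
a=cv2.imread('pics/side0.png');b=cv2.imread('pics/scene0.png')
o=cv2.hconcat([cv2.resize(a[160:260,200:330],(390,300),interpolation=2),cv2.resize(b[240:340,300:430],(390,300),interpolation=2)])
o2=cv2.resize(a[235:375,275:440],(354,300),interpolation=2);o2=cv2.copyMakeBorder(o2,0,0,0,780-354,0)
cv2.imwrite('pics/crop0.png',cv2.vconcat([o,o2]))
E
```

```text
side tray corners
[ 0.6704 -0.0746  0.02  ]
[ 0.6529 -0.2781  0.02  ]
[ 0.4327 -0.2567  0.02  ]
[ 0.4475 -0.0512  0.02  ]
wrist tray corners
[ 0.4541 -0.0369  0.02  ]
[ 0.679  -0.0591  0.02  ]
stop face wrist z.028 [array([ 0.6355, -0.0648,  0.028 ]), array([ 0.6162, -0.2545,  0.028 ])]
head ends side z.052 [array([0.4246, 0.1902, 0.052 ]), array([0.6639, 0.1724, 0.052 ])]
stand base side [array([0.422 , 0.1407, 0.003 ]), array([0.6862, 0.1542, 0.003 ])]
stand base scene [array([0.655 , 0.2195, 0.003 ]), array([0.4042, 0.2039, 0.003 ])]
grip top scene [array([0.578 , 0.1854, 0.088 ]), array([0.5716, 0.2213, 0.088 ]), array([0.5154, 0.2045, 0.088 ]), array([0.5232, 0.1726, 0.088 ])]
grip top side [array([0.5086, 0.1944, 0.088 ]), array([0.5745, 0.1967, 0.088 ]), array([0.5728, 0.1691, 0.088 ]), array([0.5075, 0.1714, 0.088 ])]
```

View pics/crop0.png

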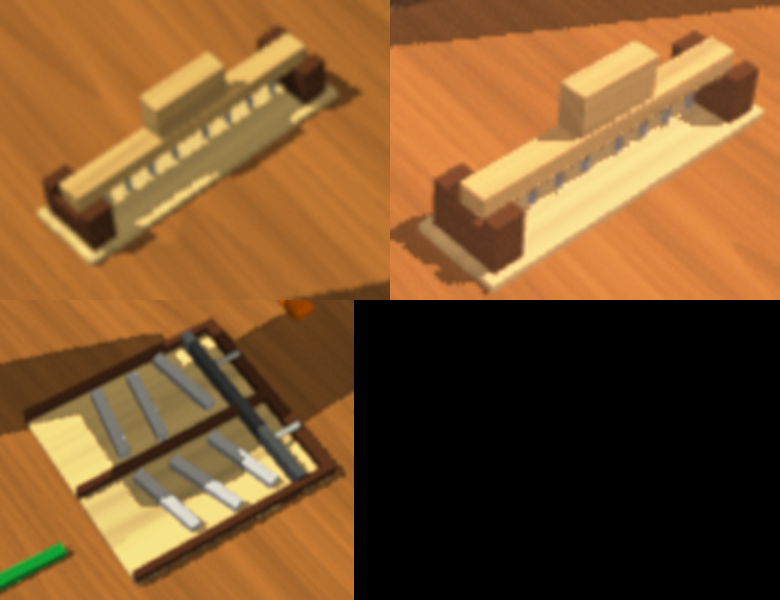

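The enlarged crop confirms three grey bars in each bay, the stop at the right-hand end, and the rake seated in its stand. I'll move above the rake for a close look.

drive_tool([
  [[0,0,0],[0.046,-0.033,0],0.0854],
  [[0,0,0],[0.046,-0.033,0],0.0854],
  [[0,0,0],[0.046,-0.033,0],0.0854],
  [[0,0,0],[0.045,-0.034,0],0.0854],
  [[0,0,0.168],[0,0,0],0.0854],
])

```text
time: 0.92
eef_pos: [0.5396, 0.186, 0.2484]
tcp_rot: [0.764, 0.645, 0.0, -0.0]
contact_force: [1.1, -0.8, -0.4]
opening: 0.999
finger_force: 0.0
```

drive_tool([
  [[0,0,0.168],[0,0,0],0.0854],
  [[0,0,0.168],[0,0,0],0.0854],
  [[0,0,0.168],[0,0,0],0.0854],
  [[0,0,0.168],[0,0,0],0.0854],
  [[0,0,0.168],[0,0,0],0.0854],
])

```text
time: 1.55
eef_pos: [0.5419, 0.183, 0.2483]
tcp_rot: [0.961, 0.275, -0.0, -0.0]
contact_force: [-0.2, -0.1, -1.2]
opening: 0.998
finger_force: 0.0
```

drive_tool([
  [[0,0,0.168],[0,0,0],0.0854],
  [[0,0,0.168],[0,0,0],0.0854],
  [[0,0,0.168],[0,0,0],0.0854],
  [[0,0,0],[0,0,0],0.0854],
])

```text
time: 2.05
eef_pos: [0.5419, 0.183, 0.2483]
tcp_rot: [1.0, 0.03, 0.0, 0.0]
contact_force: [0.4, -0.7, -0.0]
opening: 1.0
finger_force: 0.0
```

Run:
```python
from h import *
w=grab('wrist','wrist1');c=grab('side','side1')
s=ctrl.get_state();print(s['time'],s['eef_pos'],s['tcp_rot'],s['qpos'])
```

```text
2.15 [0.54195503 0.18302977 0.24833706] [ 9.99528112e-01  3.07173070e-02  8.09490266e-06 -2.08956780e-07] [ 1.48377210e-01  6.08060415e-02  1.83409173e+00 -1.56698638e-06
  1.24667875e+00  1.65772976e+00]
```

View pics/wrist1.png

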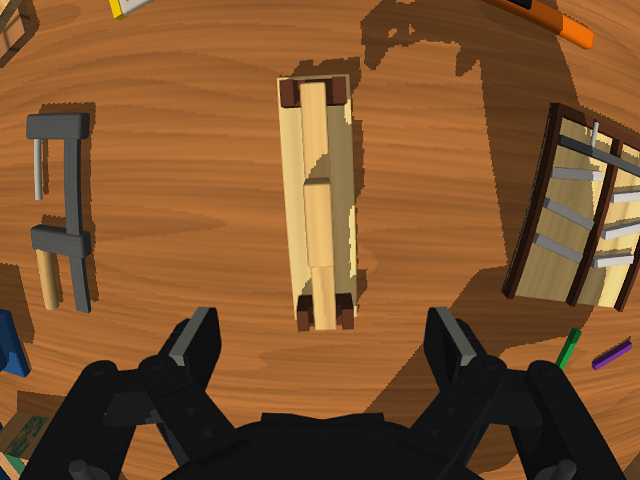

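The wrist view shows the rake's grip top between (304,179) and (332,268). The head runs from (313,83) to (325,329), and the tray is at right.

Run:
```python
from h import *
w=ctrl.read_camera('wrist');w['fish']=1
P=lambda ps,z:[print(p,onplane(w,*p,z)[:2].round(4)) for p in ps]
print('grip');P([(304,179),(329,179),(332,266),(309,266)],.088)
print('head');P([(302,83),(325,83),(314,329),(336,329)],.052)
print('base');P([(278,79),(350,75),(298,318),(357,318)],.006)
print('tray near corners');P([(554,103),(507,296)],.02)
s=grab('side')
# refine side tray corners via brown mask print
```

```text
grip
(304, 179) [0.5777 0.1997]
(329, 179) [0.5789 0.1803]
(332, 266) [0.5068 0.173 ]
(309, 266) [0.5056 0.1921]
head
(302, 83) [0.6562 0.2076]
(325, 83) [0.6572 0.1881]
(314, 329) [0.423  0.1843]
(336, 329) [0.4244 0.1621]
base
(278, 79) [0.6645 0.234 ]
(350, 75) [0.6724 0.1644]
(298, 318) [0.4084 0.2026]
(357, 318) [0.4124 0.1357]
tray near corners
(554, 103) [ 0.6765 -0.0568]
(507, 296) [ 0.4525 -0.0378]
```

The rake centre is at about (0.541, 0.186) with a yaw of 0.108 rad. The measured head length of 233 mm fits the given 236. I'll descend to grasp.

drive_tool([
  [[0,0,-0.047],[0,0,0],0.0854],
  [[0,0,0],[-0.001,-0.003,0.06],0.0854],
  [[0,0,0],[0,0,0.06],0.0854],
  [[0,0,0],[0,0,0.04],0.0854],
  [[0,0,0],[0,0,0.015],0.0854],
], grip_force=100)

```text
time: 2.88
eef_pos: [0.5387, 0.1856, 0.0703]
tcp_rot: [0.999, 0.053, -0.003, 0.0]
contact_force: [-0.4, 0.4, 0.5]
opening: 1.002
finger_force: 0.0
```

drive_tool([
  [[0,0,0],[0,0,0],0.0],
  [[0,0,0],[0,0,0],0.0],
  [[0,0,0],[0,0,0],0.0],
  [[0,0,0],[0,0,0],0.0],
  [[0,0,0],[0,0,0],0.0],
], grip_force=100)

```text
time: 3.5
eef_pos: [0.542, 0.186, 0.0754]
tcp_rot: [0.999, 0.053, 0.002, -0.0]
contact_force: [-1.5, -0.8, 6.2]
opening: 0.241
finger_force: 98.8
```

drive_tool([
  [[0,0,0],[0,0,0],0.0],
  [[0,0,0],[0,0,0],0.0],
])

```text
time: 3.75
eef_pos: [0.542, 0.186, 0.0754]
tcp_rot: [0.999, 0.053, 0.002, -0.0]
contact_force: [-1.0, -0.5, 5.8]
opening: 0.238
finger_force: 98.8
```

Run:
```python
from h import *
s=ctrl.get_state();print(s)
```

```text
{'time': 3.75, 'qpos': array([ 1.53730494e-01,  2.68553902e-01,  1.94520038e+00, -2.99853414e-04,
        9.24623100e-01,  1.61857510e+00]), 'dq': array([ 0.00152912, -0.00150386, -0.00039902,  0.00012969,  0.00023049,
        0.0006792 ]), 'joint_efforts': array([  0.1986886 , -31.31429672, -21.84913874,   0.11868014,
        -0.21926126,   0.05562061]), 'eef_pos': array([0.54203209, 0.18603742, 0.07538424]), 'tcp_rot': array([ 9.98591035e-01,  5.30409748e-02,  1.61153538e-03, -4.24648965e-05]), 'contact_force': array([-1.04443912, -0.45233694,  5.83090875]), 'wrist_torque': array([-0.07628987,  0.15828934,  0.03558786]), 'finger_force': 98.77393841743469, 'opening': 0.2375051955981301}
```

Grasped with an opening of about 20 mm. I'll lift and look at the tray from close by.

drive_tool([
  [[0,0,0],[0,0,-0.02],0.0],
  [[0,0,0],[0,0,-0.04],0.0],
  [[0,0,0],[0,0,-0.05],0.0],
  [[0,0,0],[-0.0154,0.045,-0.015],0.0],
  [[0,0,0],[-0.0154,0.045,-0.015],0.0],
])

```text
time: 4.38
eef_pos: [0.519, 0.0926, 0.215]
tcp_rot: [0.999, 0.054, 0.001, 0.0]
contact_force: [0.8, -0.4, -1.6]
opening: 0.244
finger_force: 98.2
```

drive_tool([
  [[0,0,0],[-0.0154,0.045,-0.015],0.0],
  [[0,0,0],[-0.0154,0.045,-0.015],0.0],
  [[0,0,0],[0,0,0],0.0],
  [[0,0,0],[0,0,0],0.0],
])

```text
time: 4.88
eef_pos: [0.498, 0.0007, 0.2433]
tcp_rot: [0.999, 0.053, -0.0, -0.0]
contact_force: [0.4, 0.1, -2.3]
opening: 0.238
finger_force: 98.4
```

Run:
```python
from h import *
w=grab('wrist','wrist2')
s=ctrl.get_state();print(s['time'],s['eef_pos'],s['tcp_rot'],s['contact_force'],s['wrist_torque'])
```

```text
4.925 [0.49797822 0.00114033 0.24296108] [ 9.98589225e-01  5.30961817e-02 -4.42205127e-04 -3.98660682e-04] [ 0.85749156  0.20067023 -2.29983854] [0.03452949 0.01642383 0.03327102]
```

View pics/wrist2.png

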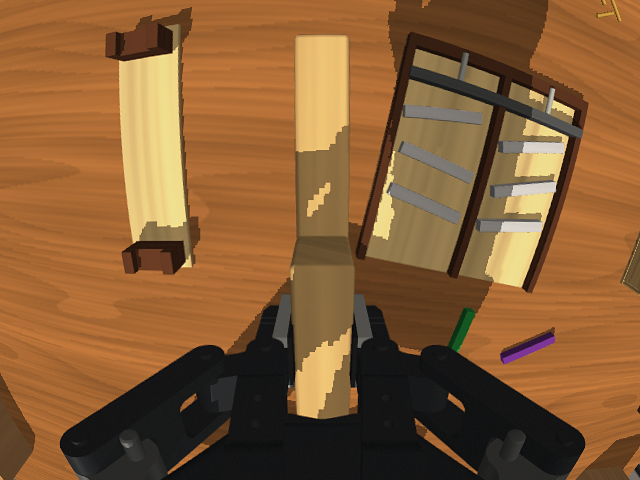

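The wrist view shows the whole tray. Rail corners are at (409,33), (588,103), (530,292) and (358,258), the stop runs from (410,77) to (580,137), and there are three bars in each bay. The rake is held straight, up the middle of the image.

```bash
cat > tr.py <<'E'
from h import *
E
python3 - <<'E'
from h import *
w=ctrl.read_camera('wrist');w['fish']=1
im=w['image'];hsv=cv2.cvtColor(im,cv2.COLOR_RGB2HSV)
P=np.array([onplane(w,*p,.02)[:2] for p in[(409,33),(588,103),(530,292),(358,258)]])
print(P.round(4)); ctr=P.mean(0)
print('len x',np.linalg.norm(P[0]-P[3]),np.linalg.norm(P[1]-P[2]),'len y',np.linalg.norm(P[0]-P[1]),np.linalg.norm(P[3]-P[2]))
ex=(P[0]-P[3]+P[1]-P[2]);ey=P[0]-P[1]+P[3]-P[2]
yx=np.arctan2(ex[1],ex[0]);yy=np.arctan2(-ey[0],ey[1]);yaw=(yx+yy)/2
print('ctr',ctr.round(4),'yaw',yx,yy)
c,s=np.cos(yaw),np.sin(yaw)
T=lambda q:(np.array([[c,s],[-s,c]])@(q[:2]-ctr)).round(4)
print('stop top-front',[T(onplane(w,*p,.028)) for p in[(410,77),(496,108),(580,137)]])
m=((hsv[...,1]<45)&(hsv[...,2]>90)).astype(np.uint8);m[:, :370]=0;m[300:]=0
n,l,st,ce=cv2.connectedComponentsWithStats(m)
for i in range(1,n):
    if st[i,4]<200:continue
    ys,xs=np.nonzero(l==i);r=cv2.minAreaRect(np.c_[xs,ys].astype(np.float32))
    box=[T(onplane(w,*p,.018)) for p in cv2.boxPoints(r)]
    print(st[i,4],ce[i].round(),'c',np.mean(box,0).round(3),'box',np.array(box).round(3).tolist())
np.savez('tray.npz',ctr=ctr,yaw=yaw)
E
```

```text
[[ 0.6761 -0.061 ]
 [ 0.6546 -0.2769]
 [ 0.4276 -0.2506]
 [ 0.4499 -0.0397]]
len x 0.22718708804515386 0.22854780589036197 len y 0.2169394952848153 0.2120646444437781
ctr [ 0.5521 -0.1571] yaw -0.10473774157279632 -0.10231818200236852
stop top-front [array([0.0694, 0.1001]), array([0.0662, 0.0094]), array([ 0.0718, -0.101 ])]
901 [443. 114.] c [0.046 0.056] box [[0.033, 0.095], [0.045, 0.096], [0.06, 0.018], [0.047, 0.017]]
669 [533. 147.] c [ 0.044 -0.051] box [[0.027, -0.015], [0.038, -0.012], [0.061, -0.088], [0.049, -0.092]]
889 [437. 162.] c [-0.002  0.051] box [[-0.002, 0.091], [0.01, 0.089], [-0.002, 0.01], [-0.014, 0.012]]
690 [525. 189.] c [-0.001 -0.055] box [[-0.008, -0.014], [0.018, -0.09], [0.006, -0.096], [-0.021, -0.02]]
905 [424. 203.] c [-0.044  0.054] box [[-0.043, 0.095], [-0.032, 0.093], [-0.045, 0.013], [-0.057, 0.014]]
695 [509. 226.] c [-0.044 -0.05 ] box [[-0.059, -0.013], [-0.047, -0.009], [-0.028, -0.087], [-0.042, -0.092]]
```

Tray centre is (0.552, -0.157) with yaw -0.1035, the stop face is at about +0.07 m, and the rearmost bar corner is at -0.059. Measured sizes are within 2 mm in x and 4 mm in y of the given ones. I'll turn the rake and go above the open end at tray x = -0.088.

drive_tool([
  [[0,0,-0.17],[0,0,0],0.0],
  [[0,0,-0.17],[0,0,0],0.0],
  [[0,0,-0.17],[0,0,0],0.0],
  [[0,0,-0.17],[0,0,0],0.0],
  [[0,0,-0.17],[0,0,0],0.0],
])

```text
time: 5.6
eef_pos: [0.4982, 0.0018, 0.2425]
tcp_rot: [0.886, 0.463, -0.001, -0.001]
contact_force: [0.1, 0.3, -1.8]
opening: 0.243
finger_force: 98.4
```

drive_tool([
  [[0,0,-0.17],[0,0,0],0.0],
  [[0,0,-0.17],[0,0,0],0.0],
  [[0,0,-0.171],[0,0,0],0.0],
  [[0,0,0],[-0.0506,-0.0059,0],0.0],
  [[0,0,0],[-0.0506,-0.0059,0],0.0],
])

```text
time: 6.22
eef_pos: [0.4761, -0.0983, 0.2427]
tcp_rot: [0.741, 0.671, -0.0, -0.001]
contact_force: [0.5, -0.2, -2.1]
opening: 0.236
finger_force: 98.5
```

drive_tool([
  [[0,0,0],[-0.0506,-0.0059,0],0.0],
  [[0,0,0],[0,0,0.05],0.0],
  [[0,0,0],[0,0,0.05],0.0],
  [[0,0,0],[0,0,0.04],0.0],
  [[0,0,0],[0,0,0],0.0],
])

```text
time: 6.85
eef_pos: [0.4624, -0.1461, 0.0993]
tcp_rot: [0.742, 0.67, -0.002, -0.005]
contact_force: [0.1, -0.2, -2.4]
opening: 0.24
finger_force: 98.3
```

drive_tool([
  [[0,0,0],[0,0,0],0.0],
])

```text
time: 6.98
eef_pos: [0.4663, -0.1486, 0.1047]
tcp_rot: [0.742, 0.67, 0.0, 0.001]
contact_force: [1.1, -0.4, -2.4]
opening: 0.24
finger_force: 98.4
```

```bash
cat > st.py <<'E'
from h import *
def st():
    d=np.load('tray.npz');c,s=np.cos(d['yaw']),np.sin(d['yaw']);R=np.array([[c,s],[-s,c]])
    s=ctrl.get_state();from scipy.spatial.transform import Rotation as Q
    M=Q.from_quat(s['tcp_rot']).as_matrix()
    print('t',round(s['time'],2),'tray xy',(R@(s['eef_pos'][:2]-d['ctr'])).round(4),'z',s['eef_pos'][2].round(4),'yaw err',(np.arctan2(M[1,0],M[0,0])-np.pi/2-d['yaw']).round(4),'zax',M[:,2].round(3),'F',(R@s['contact_force'][:2]).round(2),s['contact_force'][2].round(2),'M',s['wrist_torque'].round(3))
if __name__=='__main__':st()
E
python3 st.py; python3 -c "
from h import *
w=grab('wrist','wrist3');s=grab('side','side3')
cv2.imwrite('pics/c3.png',cv2.hconcat([w['image'][60:480,:400,::-1],cv2.resize(s['image'][200:400,240:440,::-1],(400,420))]))"
```

```text
t 6.97 tray xy [-0.0862 -0.0005] z 0.1047 yaw err 0.0008 zax [ 0.002 -0.001 -1.   ] F [ 1.11 -0.28] -2.42 M [-0.036 -0.029  0.007]
```

View pics/c3.png

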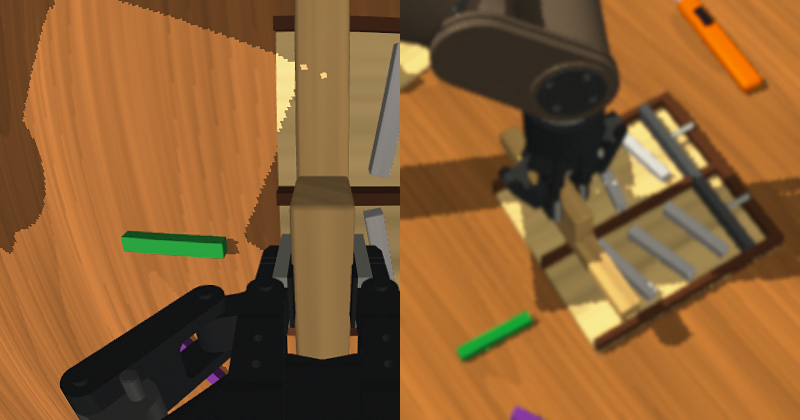

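The picture shows the rake across the open end, behind all the bars and square to the rails. I'll descend slowly.

drive_tool([
  [[0,0,0],[0,-0.001,0.01],0.0],
  [[0,0,0],[0,0,0.008],0.0],
  [[0,0,0],[0,0,0.006],0.0],
  [[0,0,0],[0,0,0.004],0.0],
  [[0,0,0],[0,0,0.0],0.0],
])

```text
time: 7.7
eef_pos: [0.4638, -0.1485, 0.0748]
tcp_rot: [0.743, 0.669, -0.0, -0.0]
contact_force: [-0.3, -0.1, -1.7]
opening: 0.245
finger_force: 98.5
```

```bash
python3 st.py
```

```text
t 7.7 tray xy [-0.0887 -0.0006] z 0.0748 yaw err -0.0006 zax [-0.001  0.    -1.   ] F [-0.32 -0.1 ] -1.72 M [-0.049 -0.004  0.01 ]
```

drive_tool([
  [[0,0,0],[0,0.004,0],0.0],
  [[0,0,0],[0,0.004,0],0.0],
  [[0,0,0],[0,0.004,0],0.0],
  [[0,0,0],[0,0.004,0],0.0],
  [[0,0,0],[0,0.004,0],0.0],
])

```text
time: 8.32
eef_pos: [0.4843, -0.1507, 0.0753]
tcp_rot: [0.743, 0.669, -0.0, -0.0]
contact_force: [0.0, -0.4, -2.3]
opening: 0.244
finger_force: 98.5
```

drive_tool([
  [[0,0,0],[0,0.003,0],0.0],
  [[0,0,0],[0,0.003,0],0.0],
  [[0,0,0],[0,0.003,0],0.0],
  [[0,0,0],[0,0.003,0],0.0],
  [[0,0,0],[0,0.003,0],0.0],
])

```text
time: 8.95
eef_pos: [0.499, -0.1523, 0.0753]
tcp_rot: [0.743, 0.669, -0.0, -0.0]
contact_force: [-0.7, -0.2, -2.1]
opening: 0.239
finger_force: 98.4
```

drive_tool([
  [[0,0,0],[0,0.004,0],0.0],
  [[0,0,0],[0,0.004,0],0.0],
  [[0,0,0],[0,0.004,0],0.0],
  [[0,0,0],[0,0.004,0],0.0],
  [[0,0,0],[0,0.004,0],0.0],
])

```text
time: 9.57
eef_pos: [0.5189, -0.1543, 0.0753]
tcp_rot: [0.743, 0.669, -0.0, -0.0]
contact_force: [-2.0, -0.1, -2.1]
opening: 0.239
finger_force: 98.6
```

```bash
python3 st.py; python3 -c "
from h import *
w=grab('wrist','wrist4');s=grab('side','side4');e=grab('scene')
cv2.imwrite('pics/c4.png',cv2.hconcat([w['image'][60:480,240:,::-1],cv2.resize(s['image'][200:400,240:440,::-1],(400,420))]))"
```

```text
t 9.57 tray xy [-0.0332 -0.0007] z 0.0753 yaw err -0.0005 zax [-0.  0. -1.] F [-1.99 -0.28] -2.07 M [-0.001  0.208  0.031]
```

View pics/c4.png

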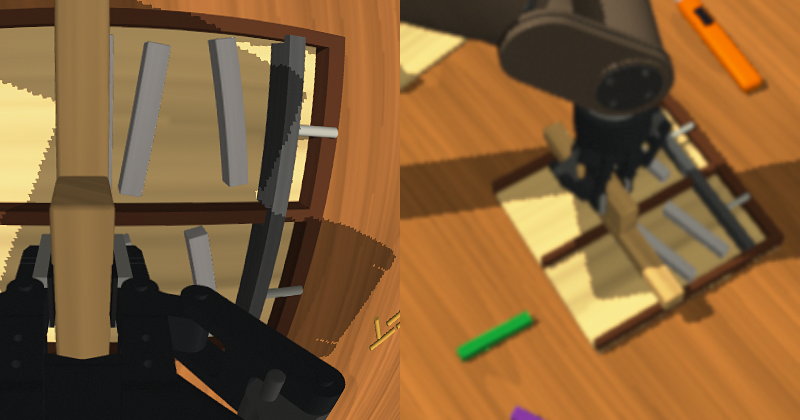

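The first bars now lie square on the pins, with the middle and front bars ahead of them still angled. Continuing.

drive_tool([
  [[0,0,0],[0,0.004,0],0.0],
  [[0,0,0],[0,0.004,0],0.0],
  [[0,0,0],[0,0.004,0],0.0],
  [[0,0,0],[0,0.004,0],0.0],
  [[0,0,0],[0,0.004,0],0.0],
])

```text
time: 10.35
eef_pos: [0.5388, -0.1564, 0.0753]
tcp_rot: [0.743, 0.669, -0.0, -0.0]
contact_force: [-0.7, -0.4, -2.3]
opening: 0.241
finger_force: 98.8
```

drive_tool([
  [[0,0,0],[0,0.004,0],0.0],
  [[0,0,0],[0,0.004,0],0.0],
  [[0,0,0],[0,0.004,0],0.0],
  [[0,0,0],[0,0.004,0],0.0],
  [[0,0,0],[0,0.003,0],0.0],
])

```text
time: 10.98
eef_pos: [0.5578, -0.1584, 0.0753]
tcp_rot: [0.743, 0.669, -0.0, -0.0]
contact_force: [-0.1, 0.3, -1.8]
opening: 0.242
finger_force: 98.8
```

drive_tool([
  [[0,0,0],[0,0.003,0],0.0],
  [[0,0,0],[0,0.003,0],0.0],
  [[0,0,0],[0,0.003,0],0.0],
  [[0,0,0],[0,0.002,0],0.0],
  [[0,0,0],[0,0,0],0.0],
])

```text
time: 11.6
eef_pos: [0.5689, -0.1596, 0.0754]
tcp_rot: [0.743, 0.669, 0.0, 0.0]
contact_force: [0.1, -0.2, -2.8]
opening: 0.24
finger_force: 98.7
```

```bash
python3 st.py; python3 -c "
from h import *
w=grab('wrist','wrist5');s=grab('side','side5')
cv2.imwrite('pics/c5.png',cv2.hconcat([w['image'][60:480,240:,::-1],cv2.resize(s['image'][200:400,240:440,::-1],(400,420))]))"
```

```text
t 11.6 tray xy [ 0.017  -0.0008] z 0.0754 yaw err -0.0005 zax [ 0.001 -0.    -1.   ] F [ 0.13 -0.2 ] -2.84 M [-0.021  0.091  0.02 ]
```

drive_tool([
  [[0,0,0],[0,0.0015,0],0.0],
  [[0,0,0],[0,0.0015,0],0.0],
  [[0,0,0],[0,0.0015,0],0.0],
  [[0,0,0],[0,0.0015,0],0.0],
  [[0,0,0],[0,0.001,0],0.0],
])

```text
time: 12.32
eef_pos: [0.5755, -0.1602, 0.0753]
tcp_rot: [0.743, 0.669, -0.0, -0.0]
contact_force: [-2.1, 0.4, -0.8]
opening: 0.238
finger_force: 98.8
```

```bash
python3 st.py
```

```text
t 12.32 tray xy [ 0.0237 -0.0007] z 0.0753 yaw err -0.0004 zax [-0.  0. -1.] F [-2.09  0.18] -0.77 M [0.07  0.458 0.022]
```

drive_tool([
  [[0,0,0],[0,0.001,0],0.0],
  [[0,0,0],[0,0.001,0],0.0],
  [[0,0,0],[0,0,0],0.0],
])

```text
time: 12.7
eef_pos: [0.5777, -0.1605, 0.0753]
tcp_rot: [0.743, 0.669, 0.0, 0.0]
contact_force: [-1.1, 0.1, -2.3]
opening: 0.233
finger_force: 98.7
```

```bash
python3 st.py
```

```text
t 12.7 tray xy [ 0.0258 -0.0007] z 0.0753 yaw err -0.0006 zax [ 0.001 -0.    -1.   ] F [-1.15 -0.04] -2.26 M [ 0.053  0.182 -0.009]
```

drive_tool([
  [[0,0,0],[0,0.001,0],0.0],
  [[0,0,0],[0,0.001,0],0.0],
  [[0,0,0],[0,0,0],0.0],
])

```text
time: 13.08
eef_pos: [0.5797, -0.1607, 0.0753]
tcp_rot: [0.743, 0.669, 0.0, 0.0]
contact_force: [-1.9, 0.3, -3.1]
opening: 0.236
finger_force: 98.7
```

drive_tool([
  [[0,0,0],[0,0.001,0],0.0],
  [[0,0,0],[0,0,0],0.0],
])

```text
time: 13.32
eef_pos: [0.5806, -0.1608, 0.0753]
tcp_rot: [0.743, 0.669, 0.0, 0.0]
contact_force: [-1.0, -0.1, -2.5]
opening: 0.24
finger_force: 98.7
```

```bash
python3 st.py;python3 -c "
from h import *
w=grab('wrist','wrist6');s=grab('side','side6')
cv2.imwrite('pics/c6.png',cv2.hconcat([w['image'][60:480,240:,::-1],cv2.resize(s['image'][200:400,240:440,::-1],(400,420))]))"
```

```text
t 13.32 tray xy [ 0.0288 -0.0008] z 0.0753 yaw err -0.0005 zax [ 0. -0. -1.] F [-0.95 -0.19] -2.46 M [ 0.019  0.203 -0.013]
```

View pics/c6.png

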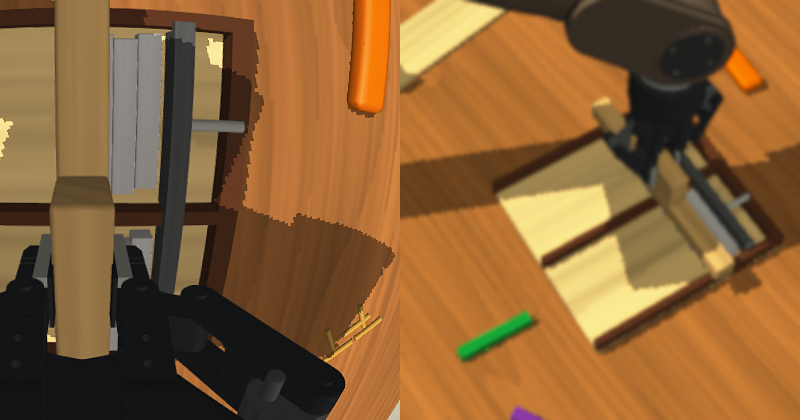

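The rows are squared and nearly at the stop, with a small gap left at about (163,100). Stepping on by 1 mm.

drive_tool([
  [[0,0,0],[0,0.001,0],0.0],
  [[0,0,0],[0,0,0],0.0],
])

```text
time: 13.68
eef_pos: [0.5816, -0.1609, 0.0753]
tcp_rot: [0.743, 0.669, 0.0, 0.0]
contact_force: [-0.9, 0.4, -3.3]
opening: 0.239
finger_force: 98.7
```

drive_tool([
  [[0,0,0],[0,0.001,0],0.0],
  [[0,0,0],[0,0,0],0.0],
])

```text
time: 13.92
eef_pos: [0.5826, -0.161, 0.0753]
tcp_rot: [0.743, 0.669, 0.0, 0.0]
contact_force: [-0.8, 0.4, -2.3]
opening: 0.241
finger_force: 98.7
```

```bash
python3 st.py
```

```text
t 13.93 tray xy [ 0.0307 -0.0007] z 0.0753 yaw err -0.0005 zax [ 0. -0. -1.] F [-0.81  0.33] -2.34 M [0.036 0.152 0.021]
```

drive_tool([
  [[0,0,0],[0,0.001,0],0.0],
  [[0,0,0],[0,0,0],0.0],
])

```text
time: 14.18
eef_pos: [0.5835, -0.1611, 0.0754]
tcp_rot: [0.743, 0.669, 0.0, 0.0]
contact_force: [-1.1, -0.4, -1.2]
opening: 0.236
finger_force: 98.7
```

drive_tool([
  [[0,0,0],[0,0.001,0],0.0],
  [[0,0,0],[0,0,0],0.0],
])

```text
time: 14.42
eef_pos: [0.5839, -0.1611, 0.0753]
tcp_rot: [0.743, 0.669, -0.001, -0.001]
contact_force: [-4.6, 0.2, -0.0]
opening: 0.241
finger_force: 99.0
```

```bash
python3 st.py
```

```text
t 14.43 tray xy [ 0.032  -0.0007] z 0.0753 yaw err -0.0005 zax [-0.002  0.001 -1.   ] F [-4.6  -0.33] -0.0 M [-0.02   0.848 -0.166]
```

The rows have reached the stop at 4.6 N in all, and the moment shows the -y row taking most of it. I'll yaw slightly so the +y end leads, then press on.

drive_tool([
  [[0,0,0.008],[0,0,0],0.0],
  [[0,0,0],[0,0.0003,0],0.0],
  [[0,0,0],[0,0,0],0.0],
])

```text
time: 14.8
eef_pos: [0.5843, -0.1611, 0.0752]
tcp_rot: [0.745, 0.667, -0.0, -0.001]
contact_force: [-3.8, 0.1, -0.3]
opening: 0.243
finger_force: 99.0
```

```bash
python3 st.py
```

```text
t 14.8 tray xy [ 0.0324 -0.0007] z 0.0752 yaw err -0.0081 zax [-0.001  0.    -1.   ] F [-3.77 -0.3 ] -0.27 M [0.175 0.958 0.08 ]
```

drive_tool([
  [[0,0,-0.001],[0,0.001,0],0.0],
  [[0,0,0],[0,0.0005,0],0.0],
  [[0,0,0],[0,0,0],0.0],
])

```text
time: 15.18
eef_pos: [0.5846, -0.1611, 0.0752]
tcp_rot: [0.745, 0.667, -0.002, -0.002]
contact_force: [-7.3, 1.1, 3.1]
opening: 0.241
finger_force: 99.4
```

```bash
python3 st.py
```

```text
t 15.18 tray xy [ 0.0328 -0.0006] z 0.0752 yaw err -0.007 zax [-0.005  0.001 -1.   ] F [-7.34  0.31] 3.13 M [0.21  1.658 0.066]
```

drive_tool([
  [[0,0,-0.001],[0,0.001,0],0.0],
  [[0,0,0],[0,0.0005,0],0.0],
  [[0,0,0],[0,0,0],0.0],
  [[0,0,0],[0,0,0],0.0],
])

```text
time: 15.68
eef_pos: [0.585, -0.1611, 0.0751]
tcp_rot: [0.745, 0.667, -0.003, -0.004]
contact_force: [-10.9, 1.6, 6.0]
opening: 0.243
finger_force: 99.7
```

```bash
python3 st.py
```

```text
t 15.68 tray xy [ 0.0332 -0.0006] z 0.0751 yaw err -0.006 zax [-0.009  0.002 -1.   ] F [-11.     0.48] 6.02 M [ 0.188  2.3   -0.069]
```

drive_tool([
  [[0,0,0.0015],[0,0.0006,0],0.0],
  [[0,0,0],[0,0.0004,0],0.0],
  [[0,0,0],[0,0,0],0.0],
  [[0,0,0],[0,0,0],0.0],
])

```text
time: 16.18
eef_pos: [0.5852, -0.1611, 0.075]
tcp_rot: [0.745, 0.667, -0.003, -0.005]
contact_force: [-12.2, 0.4, 7.1]
opening: 0.235
finger_force: 99.9
```

```bash
python3 st.py;python3 -c "
from h import *
w=grab('wrist','wrist7')
cv2.imwrite('pics/c7.png',cv2.resize(w['image'][60:320,300:520,::-1],None,fx=2,fy=2))"
```

```text
t 16.18 tray xy [ 0.0334 -0.0006] z 0.075 yaw err -0.0069 zax [-0.011  0.002 -1.   ] F [-12.21  -0.82] 7.11 M [ 0.243  2.717 -0.041]
```

View pics/c7.png

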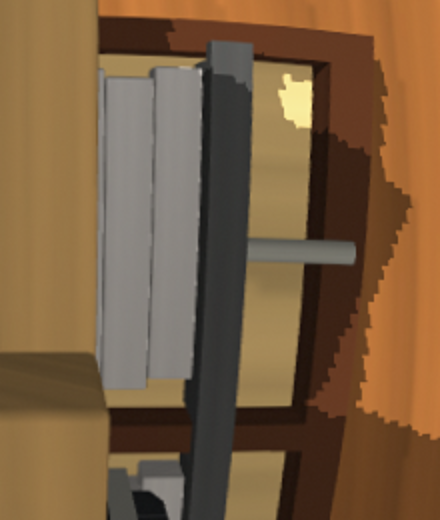

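The +y row is tight against the stop. A little more press, a hold, then I'll back off gently and lift.

drive_tool([
  [[0,0,0],[0,0.0005,0],0.0],
  [[0,0,0],[0,0,0],0.0],
  [[0,0,0],[0,0,0],0.0],
  [[0,0,0],[0,0,0],0.0],
])

```text
time: 16.73
eef_pos: [0.5853, -0.1611, 0.0749]
tcp_rot: [0.745, 0.667, -0.004, -0.005]
contact_force: [-13.5, 0.5, 7.7]
opening: 0.238
finger_force: 99.9
```

```bash
python3 st.py
```

```text
t 16.73 tray xy [ 0.0335 -0.0006] z 0.0749 yaw err -0.0068 zax [-0.012  0.003 -1.   ] F [-13.47  -0.93] 7.68 M [ 0.254  2.982 -0.061]
```

drive_tool([
  [[0,0,0],[0,-0.002,0],0.0],
  [[0,0,0],[0,-0.002,0],0.0],
  [[0,0,0],[0,-0.003,0],0.0],
  [[0,0,0],[0,-0.005,0],0.0],
  [[0,0,0],[0,-0.005,0],0.0],
])

```text
time: 17.35
eef_pos: [0.5728, -0.1601, 0.0757]
tcp_rot: [0.745, 0.667, 0.001, 0.001]
contact_force: [0.0, 0.2, -2.4]
opening: 0.239
finger_force: 98.9
```

drive_tool([
  [[0,0,0],[0,-0.008,0],0.0],
  [[0,0,0],[0,0,-0.03],0.0],
  [[0,0,0],[0,0,-0.05],0.0],
  [[0,0,0],[0,0,-0.06],0.0],
  [[0,0,0],[0,0,-0.03],0.0],
])

```text
time: 17.98
eef_pos: [0.5654, -0.1595, 0.25]
tcp_rot: [0.745, 0.667, 0.001, 0.003]
contact_force: [0.7, -0.7, -2.1]
opening: 0.243
finger_force: 98.8
```

drive_tool([
  [[0,0,0],[0,0,0],0.0],
  [[0,0,0.169],[0,0,0],0.0],
  [[0,0,0.169],[0,0,0],0.0],
  [[0,0,0.169],[0,0,0],0.0],
  [[0,0,0.169],[0,0,0],0.0],
])

```text
time: 18.6
eef_pos: [0.5629, -0.1583, 0.2417]
tcp_rot: [0.925, 0.379, -0.002, -0.002]
contact_force: [0.2, -0.2, -2.4]
opening: 0.239
finger_force: 98.9
```

drive_tool([
  [[0,0,0.169],[0,0,0],0.0],
  [[0,0,0.169],[0,0,0],0.0],
  [[0,0,0.169],[0,0,0],0.0],
  [[0,0,0.171],[0,0,0],0.0],
  [[0,0,0],[0,0,0],0.0],
])

```text
time: 19.23
eef_pos: [0.5631, -0.1584, 0.2422]
tcp_rot: [0.999, 0.054, -0.002, -0.001]
contact_force: [-0.0, -0.3, -2.4]
opening: 0.245
finger_force: 98.8
```

```bash
python3 st.py; python3 -c "
from h import *
s=ctrl.get_state();print(s['eef_pos'],s['tcp_rot'])
print(onplane(grab('wrist'),320,240,0))"
```

```text
t 19.23 tray xy [ 0.0111 -0.0002] z 0.2422 yaw err -1.3601 zax [-0.004  0.002 -1.   ] F [-0.   -0.29] -2.45 M [-0.015  0.035 -0.001]
[ 0.56310905 -0.15843665  0.24224391] [ 0.99856271  0.05354607 -0.00202004 -0.00111607]
[ 0.52294462 -0.15953395  0.        ]
```

drive_tool([
  [[0,0,0],[-0.016,-0.055,0],0.0],
  [[0,0,0],[-0.016,-0.055,0],0.0],
  [[0,0,0],[-0.016,-0.055,0],0.0],
  [[0,0,0],[0,0,0],0.0],
  [[0,0,0],[0,0,0],0.0],
])

```text
time: 19.9
eef_pos: [0.4992, 0.0001, 0.2449]
tcp_rot: [0.999, 0.054, -0.0, 0.0]
contact_force: [0.2, -1.2, -1.8]
opening: 0.241
finger_force: 99.3
```

```bash
python3 -c "
from h import *
w=grab('wrist','wrist8');a=cv2.imread('pics/wrist2.png');s=ctrl.get_state();print(s['eef_pos'],s['tcp_rot'])
cv2.imwrite('pics/c8.png',cv2.hconcat([cv2.resize(a[20:300,280:360],(171,600)),w['image'][:300,80:600,::-1].repeat(1,0).copy() if 0 else cv2.resize(w['image'][0:440,80:540,::-1],(627,600))]))"
```

```text
[ 4.99445025e-01 -4.55966476e-04  2.45018467e-01] [ 9.98594005e-01  5.30091171e-02 -8.07094874e-05  2.01462386e-04]
```

View pics/c8.png

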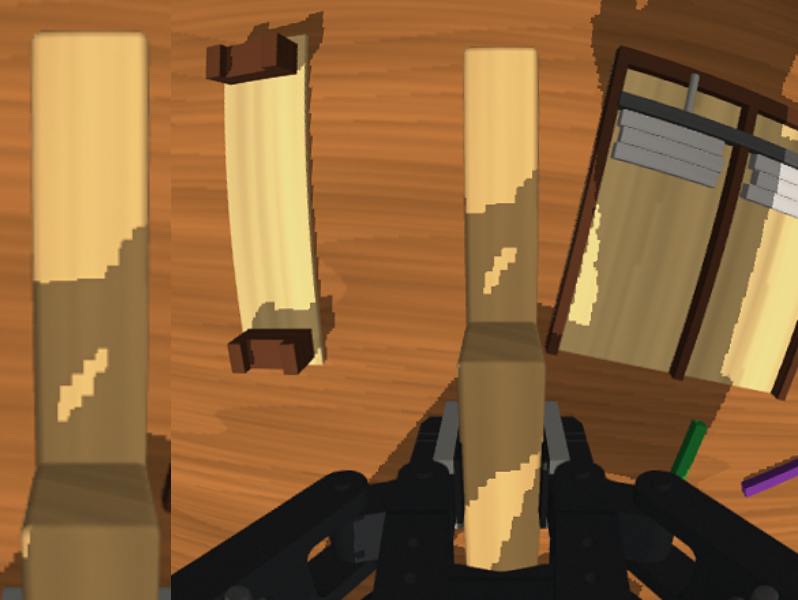

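Both rows are tight at the stop, and the rake sits in the hand as before. Going back over the stand.

drive_tool([
  [[0,0,0],[0.0156,-0.0452,0],0.0],
  [[0,0,0],[0.0156,-0.0452,0],0.0],
  [[0,0,0],[0.0156,-0.0452,0],0.0],
  [[0,0,0],[0.0156,-0.0452,0],0.0],
  [[0,0,0],[0,0,0.05],0.0],
])

```text
time: 20.58
eef_pos: [0.5473, 0.1886, 0.1998]
tcp_rot: [0.999, 0.054, 0.006, -0.001]
contact_force: [1.5, -0.4, -2.4]
opening: 0.236
finger_force: 99.6
```

drive_tool([
  [[0,0,0],[0,0,0.04],0.0],
  [[0,0,0],[0,0,0.02],0.0],
  [[0,0,0],[0,0,0.0],0.0],
  [[0,0,0],[0,0,0],0.0],
])

```text
time: 21.08
eef_pos: [0.544, 0.1862, 0.1373]
tcp_rot: [0.999, 0.052, 0.002, -0.0]
contact_force: [0.8, 0.3, -1.4]
opening: 0.241
finger_force: 99.4
```

```bash
python3 st.py; python3 -c "
from h import *
s=ctrl.get_state();print(s['eef_pos'],s['tcp_rot'])"
```

```text
t 21.07 tray xy [-0.0435  0.3406] z 0.1373 yaw err -1.3627 zax [ 0.004  0.001 -1.   ] F [0.72 0.37] -1.43 M [-0.057 -0.047  0.042]
[0.5440312  0.18619001 0.13732243] [ 9.98631403e-01  5.22695816e-02  1.78257467e-03 -1.82718696e-04]
```

drive_tool([
  [[0,0,0],[-0.002,0,0.03],0.0],
  [[0,0,0],[0,0,0.015],0.0],
  [[0,0,0],[0,0,0.008],0.0],
  [[0,0,0],[0,0,0.004],0.0],
  [[0,0,0],[0,0,0],0.0],
])

```text
time: 21.7
eef_pos: [0.5407, 0.1863, 0.0788]
tcp_rot: [0.999, 0.053, 0.0, -0.0]
contact_force: [0.0, -0.3, -2.0]
opening: 0.242
finger_force: 99.4
```

drive_tool([
  [[0,0,0],[0,0,0.002],0.0],
  [[0,0,0],[0,0,0.002],0.0],
  [[0,0,0],[0,0,0],0.0],
  [[0,0,0],[0,0,0],0.0],
])

```text
time: 22.2
eef_pos: [0.5408, 0.1864, 0.0754]
tcp_rot: [0.999, 0.053, 0.0, -0.0]
contact_force: [-3.6, -1.3, 4.6]
opening: 0.241
finger_force: 100.1
```

```bash
python3 st.py; python3 -c "
from h import *
s=ctrl.get_state();print(s['eef_pos'],s['tcp_rot'])"
```

```text
t 22.2 tray xy [-0.0467  0.3404] z 0.0754 yaw err -1.3619 zax [ 0.001  0.    -1.   ] F [-3.48 -1.63] 4.62 M [-0.062  0.316  0.003]
[0.54080238 0.18635435 0.07538379] [ 9.98612176e-01  5.26637493e-02  4.99280659e-04 -3.44689468e-05]
```

Seated at the same height as at the start, 0.0754. Releasing and lifting.

drive_tool([
  [[0,0,0],[0,0,-0.0015],0.0],
  [[0,0,0],[0,0,0],0.03],
  [[0,0,0],[0,0,0],0.06],
  [[0,0,0],[0,0,0],0.0854],
  [[0,0,0],[0,0,0],0.0854],
])

```text
time: 22.82
eef_pos: [0.5404, 0.1862, 0.0758]
tcp_rot: [0.999, 0.053, 0.0, -0.0]
contact_force: [-0.6, 0.4, -0.4]
opening: 0.962
finger_force: 0.0
```

drive_tool([
  [[0,0,0],[0,0,0],0.0854],
  [[0,0,0],[0,0,0],0.0854],
  [[0,0,0],[0,0,-0.03],0.0854],
  [[0,0,0],[0,0,-0.06],0.0854],
  [[0,0,0],[0,0,-0.06],0.0854],
])

```text
time: 23.45
eef_pos: [0.5398, 0.1861, 0.2269]
tcp_rot: [0.999, 0.053, -0.001, 0.0]
contact_force: [1.0, -0.3, 0.2]
opening: 0.997
finger_force: 0.0
```

drive_tool([
  [[0,0,0],[0,0,-0.03],0.0854],
  [[0,0,0],[0,0,0],0.0854],
  [[0,0,0],[0,0,0],0.0854],
  [[0,0,0],[0,0,0],0.0854],
])

```text
time: 23.95
eef_pos: [0.5392, 0.186, 0.2532]
tcp_rot: [0.999, 0.053, -0.002, 0.0]
contact_force: [-0.9, -0.1, 0.1]
opening: 1.0
finger_force: 0.0
```

```bash
python3 -c "
from h import *
w=grab('wrist','wrist9');s=grab('side','side9');e=grab('scene')
cv2.imwrite('pics/c9.png',cv2.hconcat([cv2.resize(w['image'][40:360,240:,::-1],(500,400)),cv2.resize(s['image'][150:390,200:440,::-1],(300,400))]))"
```

```text
(no output)
```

View pics/c9.png

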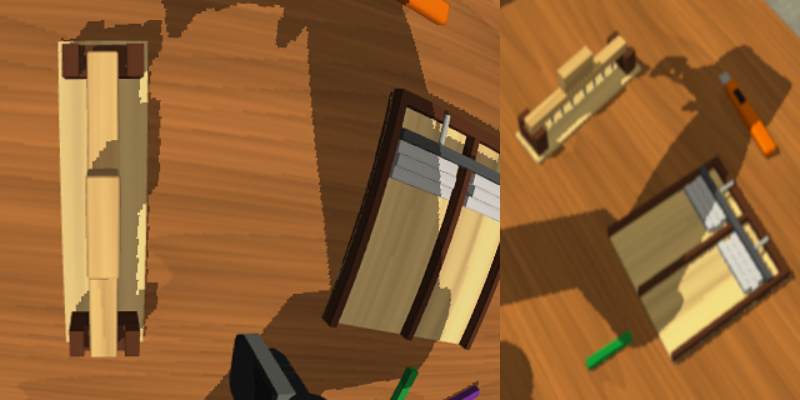

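The rake is seated in its stand and released. Both rows lie tight on the stop. Handing in.

```bash
python3 -c "
from h import *
print(ctrl.sign_off())"
```

```text
the job is handed in; nothing more can be done
None
```

The job is handed in: the last pictures show both rows of three bars tight against the stop, after a shared press of about 13.5 N, and the rake back in its stand and released; the sign-off gave no verdict.

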